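# Tap a leg blank home against the hidden stop of a hooded drilling jig

### The job

Clear the red offcut out of the jig's channel into the grey scrap tray, then take the mallet and nudge the leg blank along the channel under the hood in gentle taps of about two centimetres or less, drawing the mallet clear after each, until the blank sits fully home against the stop hidden inside (the tell-tale pin with the red button is then pushed right back). Move the blank only with the mallet, never with the gripper, and do not ram it; finally lay the mallet back flat on its green rest board and leave the other things on the bench alone.

Things in the scene. Friction and masses are not known exactly. Their poses are not given: they have to be found in the camera images.
- jig: Fixed plywood jig. Origin: on the bench under the hood's mouth, on the channel's centre line; +x is the drive direction (into the hood). Base board x -260..130 mm, y +-50 mm; the channel floor is 12 mm above the bench. Low fences along the channel: inner faces y = +-24 mm, outer +-38 mm, tops 22 mm above the bench.
- hood_mouth (a point): Centre of the mouth of the jig's dark wooden hood, 34 mm above the bench. In the jig's frame the hood covers x 0..130 mm, y +-49 mm; inside it is 80 mm wide, its ceiling is 66 mm and its top 74 mm above the bench. The stop hidden inside has its face somewhere between x = 25 and 75 mm.
- work: Leg blank, pale square timber 140 x 44 x 44 mm, blue band near its tail, 0.2 to 0.45 kg. Origin: centre of its underside; +x (nose, 70 mm from the origin) points into the hood; the tail face to be tapped is at x = -70 mm. It lies on the channel floor, outside the hood at the start, and slides with a friction of a few newtons.
- tell (a joint): Tell-tale pin of the stop, in m: 0 = untouched, standing 10 mm proud of the stop's face; it is pushed back by the blank's nose against a very weak spring (under 0.3 N), and reads 0.010 when the blank is hard against the stop. Its rod comes out of the hood's far end, ending in an 18 mm red button, which moves out by the same amount.
- offcut: Red-painted wood offcut 30 (x) x 34 (y) x 38 (z) mm, 40 g, origin at the centre of its underside; it stands on the channel floor between the blank and the hood's mouth.
- tray: Fixed grey open scrap tray 110 x 110 mm, 30 mm high, wall 5 mm, floor 5 mm; origin at the centre of its underside.
- mallet: Wooden mallet, 0.38 kg, lying flat, 25 mm from underside to mid-height. Origin: centre of the underside of the head. Head 46 (x) x 84 (y) x 50 (z) mm; the two brass-banded striking faces are at y = +-42 mm. The handle runs from the head out to x = -133 mm. Centre of mass about 12 mm from the origin towards the handle.
- mallet_grip (a point): Good grip point on the mallet's handle, at its centre line, 55 mm from the head's centre (mallet frame x = -55, z = 25 mm). The handle is a flat-sided bar 20 mm wide (y) and 24 mm high (z); at the start its centre line is 45 mm above the bench.
- rest: Fixed green mallet rest board 110 x 110 mm, 20 mm thick, origin at the centre of its underside; the mallet's head lies on it at the start.
- tape: Bystander to leave alone: roll of blue tape lying flat, 90 mm across, 25 mm high; origin at the centre of its underside.
- tin: Bystander to leave alone: flat yellow wax tin, 66 mm across, 35 mm high; origin at the centre of its underside.
- glue: Bystander to leave alone: white bottle with orange cap, 60 mm across, 170 mm high; origin at the centre of its underside.
- foot: Bystander to leave alone: turned wooden furniture foot standing up, 72 mm across, 110 mm high; origin at the centre of its underside.
- sander: Bystander to leave alone: cork sanding block, 100 x 60 x 42 mm; origin at the centre of its underside.
- block: Bystander to leave alone: brown wood block, 70 x 45 x 55 mm; origin at the centre of its underside.

How it is judged:
By the outcome, as a careful person would: the job done as asked, in the order asked, and still so for the second after the job is handed in, with the robot touching nothing.
It also fails if it takes over 72 s, if anything falls off the work surface, if the arm or the gripper's body presses on something with over 40 N, if the wrist force passes 120 N, or if a joint passes its speed limit or range.

### The arm

A 6-joint arm with a two-finger parallel gripper is mounted at the origin on the work surface. World frame = base frame: x ahead of the robot, y to its left, z up, the work surface at z = 0. Lengths are in mm, angles in rad, forces in N, time in s.
With the tool pointing down it reaches from about 325 to 775 mm from the base axis. Payload 9.3 kg.
Tool frame: the origin (TCP) lies at the very end of the fingers, on their centre line; the grasp point (between the pads) lies 19 mm behind it (ctrl.hold_point_z is the z of the grasp point in the tool frame, in mm); z points along the fingers, y is the line along which they close (so a half turn about z gives the same grasp; the last joint's range is limited). The gripper opens to 85 mm and grips with 20 to 120 N. Pads are 22 mm wide; open, the fingers measure 114 mm over their backs; the gripper's body (76 mm by 85 mm) begins 54 mm behind the grasp point. The pads swing forward as they close: fully open they stand 13 mm farther back than shut.
Start: joints at [1.052, 0.259, 0.021, 1.334, 0, 1.418], TCP at [196.734, 513.607, 201.879] pointing down, gripper open.
Joint ranges: [-3.04, 3.04], [-0.91, 1.82], [-1.04, 1.36], [-1.92, 1.95], [-1.52, 1.45], [-3.14, 3.14]. Speed limits (rad/s): [2.22, 2.22, 2.79, 3.14, 3.14, 3.14].

### API

Orientations are given as [roll, pitch, yaw] about the fixed x, y, z axes, in that order (R = Rz(yaw) Ry(pitch) Rx(roll)).
In Python, from station import sensors, read_camera, get_calibration, ctrl gives the robot as it stands.
- The arm moves only by the shell command python3 -m pendant 'ROWS' [FORCE]. ROWS is JSON, a list of rows, each an object with "hand": the closure, from -1 (fully open) to 1 (shut), so that 0 is half open; "slide": the shift along the tool's x, y, z in m, a list of three; "twist": the turn about the tool's z in degrees. In form: [{"hand": hand, "slide": [x, y, z], "twist": twist}, ...]. A call has 1 to 12 rows; each row is the pose to reach, as a shift and turn from the pose commanded when the call began, along the tool's axes at that moment; what a row does not reach only later rows make up. A row lasts 1/8 s, in which the tool goes at most 62.5 mm and 10.7 degrees, less where a joint would pass 70% of its speed; a pose out of reach is approached as far as the arm can. A call with a gripper value outside its range is refused whole. The fingers move at their own pace and stop on an object; FORCE is the grip in N (left out, the last holds). Time passes only in rows, so rows that repeat a pose let the fingers close. It gives the time, the measured TCP pose, the force, the opening and the grip force at its end, in the units of the state.
- sensors.state(): the state, without advancing time (a new reading comes with each control period).
- read_camera(name): name is "side" or "top" or "wrist"; returns the picture (400x640x3 uint8, blue, green, red); there is no depth.
- get_calibration(name): a dict with "fx", "fy", "cx", "cy" (pixels), "xyz" and "rotation" of the camera in the world; the wrist camera has in their place "tool_from_camera" (4x4, takes a point from camera to tool coordinates, whose origin is the TCP and whose axes are the flange's). Camera axes: x right, y up, looking along -z (the intrinsics and any distortion apply to the point x, -y, -z); pixel columns grow to the right and rows downward; lengths in mm; the calibration is good to about 2 mm. A picture is of the moment at which its call begins: read the wrist's pose just before it. get_calibration takes no time and is no camera call.
- ctrl.finish_job(): hands the job in; it is judged then, once.
The state is a dict: "clock": time; "joint_positions": joint angles; "joint_vel": joint speeds; "effort": joint torques, N m; "tool_pos": TCP position; "tcp_rot": TCP orientation; "contact_force": force on the tool from outside, world axes, zero at the start; "wrist_torque": the same for the moment, N m; "gripper_width": opening from 0.0 (shut) to 1.0 (fully open); "grip_force": force on a finger pad.
Only numpy, scipy, OpenCV 4.12 (cv2) and the standard library are available. Lean on these libraries where they do the work, as an engineer would, in place of code of your own. Each camera call takes 0.05 s, during which the arm holds its last target. There are 200 camera calls.

## Working session

There is one attempt and no reset: what is moved stays moved. The work goes in short steps, Python scripts to look and compute and a shell command to move; the robot and the scene stay as the last step left them, time stands still between calls to the robot, and variables do not carry over. Pictures are saved under pics/ and viewed, at most 10 in all, crops included, and the job is handed in when it is done.

```bash
ls; mkdir -p pics
python3 - <<'E'
from station import sensors, read_camera, get_calibration, ctrl
import cv2,numpy as np
for n in ("top","side"):
    cv2.imwrite(f"pics/{n}0.png",read_camera(n)); print(n,get_calibration(n))
print(get_calibration("wrist"),ctrl.hold_point_z)
print(sensors.state())
E
```

```text
pics
top {'fx': 391.61010036897835, 'fy': 391.61010036897835, 'cx': 320.5399192536776, 'cy': 193.9518909689119, 'xyz': array([ 476.05076341,   46.17807783, 1117.30094119]), 'rotation': array([ 0.08844142,  0.00392622, -1.56404124])}
side {'fx': 388.45463172691126, 'fy': 388.45463172691126, 'cx': 323.2241287641984, 'cy': 198.91226863589935, 'xyz': array([  61.67856232, -957.92395373,  765.49434504]), 'rotation': array([ 1.01132974,  0.02049817, -0.49122966])}
{'fx': 287.21459910454706, 'fy': 287.21459910454706, 'cx': 319.90867940118545, 'cy': 195.00226498783195, 'tool_from_camera': array([[-9.12864134e-05,  9.51503627e-01,  3.07637513e-01,
         7.84569385e+01],
       [ 9.99999850e-01, -7.92230203e-05,  5.41765499e-04,
        -1.20194159e+00],
       [ 5.39863810e-04,  3.07637517e-01, -9.51503477e-01,
        -1.72124557e+02],
       [ 0.00000000e+00,  0.00000000e+00,  0.00000000e+00,
         1.00000000e+00]])} -18.700000000000003
{'clock': 0.1, 'joint_positions': array([ 1.05239754e+00,  2.59146276e-01,  2.08532617e-02,  1.33372903e+00,
       -1.16235691e-05,  1.41819417e+00]), 'joint_vel': array([-0.00078998, -0.00186101,  0.00119973, -0.00057331, -0.00055535,
       -0.00093553]), 'effort': array([ 5.29402576e-03, -5.56691444e+01,  3.45071018e+01,  1.16129767e-02,
       -1.32633331e-04,  2.31569823e-05]), 'tool_pos': array([196.59461069, 513.35250623, 201.32716065]), 'tcp_rot': array([-3.14037941e+00, -1.74833496e-04,  2.77579593e+00]), 'contact_force': array([ 0.12791708, -0.29511605,  0.13909929]), 'wrist_torque': array([-0.03318613, -0.0280534 ,  0.03910912]), 'grip_force': 0.0, 'gripper_width': 0.9987103290511414}
```

View pics/top0.png

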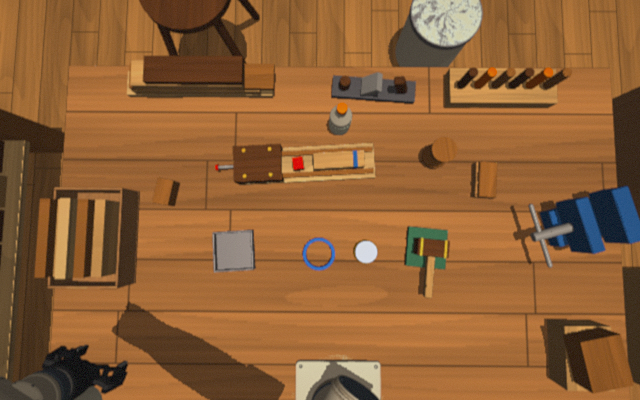

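View pics/side0.png

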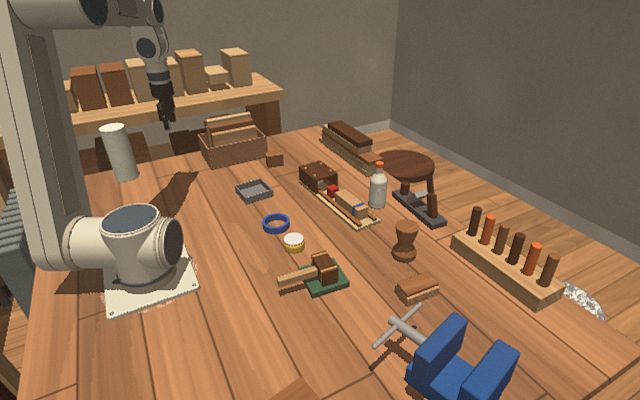

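The top view shows the jig with the hood at (258,164), red offcut (298,163), blank (335,160) with its blue band at (356,159), and the red button at (218,167), so it drives towards image left (+y). The tray is at (233,250) and the mallet head at (432,247), with its handle end at (430,296). The side view shows the offcut at about (332,190), the tray at (254,190) and the mallet head at about (324,268).

```bash
cat > h.py <<'E'
from station import sensors, read_camera, get_calibration, ctrl
import cv2,numpy as np
from scipy.spatial.transform import Rotation as R
def cam(n,st=None):
    c=get_calibration(n)
    if n=="wrist":
        st=st or sensors.state(); T=c["tool_from_camera"]
        Rt=R.from_euler("xyz",st["tcp_rot"]).as_matrix()
        return c,st["tool_pos"]+Rt@T[:3,3],Rt@T[:3,:3]
    return c,np.array(c["xyz"]),R.from_euler("xyz",c["rotation"]).as_matrix()
def ray(k,u,v):
    c,o,M=k; d=M@np.array([(u-c["cx"])/c["fx"],-(v-c["cy"])/c["fy"],-1]); return o,d/np.linalg.norm(d)
def plane(k,u,v,z):
    o,d=ray(k,u,v); return (o+d*(z-o[2])/d[2]).round(1)
def proj(k,p):
    c,o,M=k; q=M.T@(np.array(p)-o); return np.array([c["cx"]-c["fx"]*q[0]/q[2],c["cy"]+c["fy"]*q[1]/q[2]]).round(1)
def tri(a,b):
    A=np.zeros((3,3));y=np.zeros(3);P=[]
    for o,d in (a,b):
        N=np.eye(3)-np.outer(d,d);A+=N;y+=N@o;P.append((N,o))
    x=np.linalg.solve(A,y); return x.round(1),[float(np.linalg.norm(N@(x-o)).round(1)) for N,o in P]
def blobs(im,lo,hi,amin=8):
    m=cv2.inRange(cv2.cvtColor(im,cv2.COLOR_BGR2HSV),lo,hi)
    n,l,s,c=cv2.connectedComponentsWithStats(m)
    return [(c[i].round(1).tolist(),s[i].tolist()) for i in range(1,n) if s[i][4]>=amin]
E
python3 - <<'E'
from h import *
t=cv2.imread("pics/top0.png");s=cv2.imread("pics/side0.png");T=cam("top");S=cam("side")
for n,i in(("top",t),("side",s)):
    print(n,"red",blobs(i,(0,200,120),(4,255,255),5)); print("green",blobs(i,(45,80,20),(85,255,255),30)); print("blue",blobs(i,(105,120,60),(125,255,255),8))
print("tri offcut",tri(ray(T,298,163),ray(S,332,189)),"tray",tri(ray(T,233,250),ray(S,254,190)),"mallet",tri(ray(T,432,247),ray(S,326,262)))
print("hood corners z74",[plane(T,u,v,74) for u,v in((234,145),(282,145),(282,183),(234,183))])
print("tray",plane(T,233.5,250.5,30))
print("jig tail",plane(T,375,144,22),plane(T,375,178,22))
A=cv2.resize(t[130:310,200:460],None,fx=3,fy=3,interpolation=cv2.INTER_CUBIC)
cv2.imwrite("pics/crop0.png",A)
E
```

```text
top red [([297.4, 163.2], [293, 157, 11, 13, 100]), ([216.6, 166.8], [216, 165, 2, 5, 9])]
green [([420.3, 243.1], [406, 227, 41, 40, 681]), ([439.9, 262.6], [435, 258, 11, 10, 95])]
blue [([354.9, 159.6], [354, 151, 3, 17, 47]), ([626.8, 212.9], [611, 186, 29, 57, 949]), ([589.6, 223.9], [575, 197, 30, 56, 811]), ([554.0, 217.3], [548, 210, 14, 16, 147]), ([561.7, 240.0], [556, 235, 13, 11, 101]), ([318.3, 254.3], [303, 238, 32, 32, 245])]
side red []
green []
blue [([358.4, 204.8], [353, 203, 11, 5, 13]), ([275.1, 221.3], [263, 214, 26, 15, 114]), ([277.0, 219.0], [273, 219, 9, 1, 9]), ([440.5, 337.4], [415, 313, 52, 51, 999]), ([474.1, 375.6], [425, 340, 95, 60, 3125]), ([409.9, 366.0], [407, 361, 6, 10, 34]), ([407.2, 381.1], [405, 378, 6, 7, 9]), ([424.4, 386.5], [422, 384, 5, 7, 14]), ([421.9, 392.4], [418, 390, 8, 5, 11])]
tri offcut (array([656.5, 114.8,  40. ]), [1.2, 1.2]) tray (array([415.2, 294.5,  15.1]), [0.2, 0.2]) mallet (array([ 431.2, -248.3,   62.9]), [2.0, 2.0])
hood corners z74 [array([700.1, 286.1,  74. ]), array([700.8, 156.1,  74. ]), array([597.4, 154.5,  74. ]), array([596.6, 283.3,  74. ])]
tray [414.5 289.8  30. ]
jig tail [ 716.5 -102.5   22. ] [ 619.2 -101.9   22. ]
```

View pics/crop0.png

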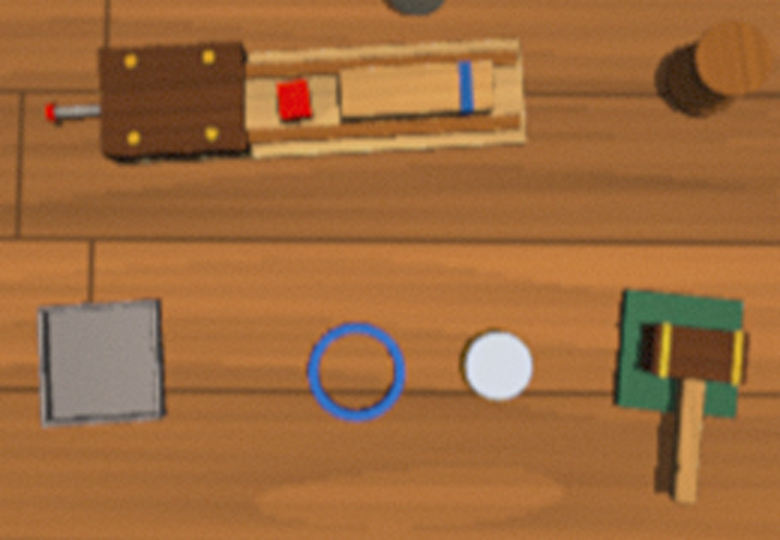

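The crop (3x) shows the offcut at (294,100), the blank from 340 to 491, the jig's rear end at 522, tray centre (101,362), mallet head centre (701,352) and handle end (685,500). All the heights agree with the text.

```bash
cat >> h.py <<'E'
def go(x,y,z,yaw):
    s=sensors.state(); r=R.from_euler("xyz",s["tcp_rot"]); d=r.inv().apply(np.array([x,y,z])-s["tool_pos"])
    tw=np.degrees(yaw-s["tcp_rot"][2]); tw=-((tw+180)%360-180)
    print("slide",(d/1000).round(4).tolist(),"twist",round(tw,2),"clock",s["clock"],"pos",s["tool_pos"].round(1),"yaw",s["tcp_rot"][2].round(4))
E
python3 - <<'E'
from h import *
T=cam("top"); c=lambda u,v,z:plane(T,200+u/3,130+v/3,z)
a=[(c(246,53,22),c(520,40,22)),(c(250,158,22),c(524,143,22)),(c(340,70,56),c(491,60,56))]
for p,q in a: print(p,q,np.arctan2(*(p-q)[[1,0]]))
print("offcut",c(294,100,50),"tail",c(491,85,56),"glue",plane(T,340,125,20),"foot",plane(T,443,149,110))
m=[c(701,352,70),c(692,380,57),c(685,500,57)];print("mallet",m,np.arctan2(*(m[0]-m[2])[[1,0]]))
go(655,114,200,1.61)
E
```

```text
[704.3 161.4  22. ] [718.4 -97.8  22. ] 1.6251409124296887
[604.4 156.1  22. ] [ 620.2 -101.    22. ] 1.6321738236592154
[682.   71.5  56. ] [692.1 -66.7  56. ] 1.643749118904175
offcut [655.  113.7  50. ] tail [668.9 -66.6  56. ] glue [771.4  -3.1  20. ] foot [ 685.  -267.6  110. ]
mallet [array([ 428.8, -249.8,   70. ]), array([ 403.4, -245. ,   57. ]), array([ 298.2, -236.9,   57. ])] -0.09845552093069533
slide [-0.5709, -0.209, 0.0015] twist 66.8 clock 0.1 pos [196.6 513.4 201.3] yaw 2.7758
```

```bash
python3 -m pendant '[{"hand":-1,"slide":[-0.571,-0.209,0],"twist":66},{"hand":-1,"slide":[-0.571,-0.209,0],"twist":66},{"hand":-1,"slide":[-0.571,-0.209,0],"twist":66},{"hand":-1,"slide":[-0.571,-0.209,0],"twist":66},{"hand":-1,"slide":[-0.571,-0.209,0],"twist":66},{"hand":-1,"slide":[-0.571,-0.209,0],"twist":66},{"hand":-1,"slide":[-0.571,-0.209,0],"twist":66},{"hand":-1,"slide":[-0.571,-0.209,0],"twist":66},{"hand":-1,"slide":[-0.571,-0.209,0],"twist":66},{"hand":-1,"slide":[-0.571,-0.209,0],"twist":66},{"hand":-1,"slide":[-0.571,-0.209,0],"twist":66},{"hand":-1,"slide":[-0.571,-0.209,0],"twist":66}]'
python3 - <<'E'
from h import *
s=sensors.state(); im=read_camera("wrist"); cv2.imwrite("pics/w1.png",im); K=cam("wrist",s)
np.save("w1.npy",np.r_[s["tool_pos"],s["tcp_rot"]])
for b in blobs(im,(0,180,90),(5,255,255),60): print("red",b,plane(K,*b[0],50))
for b in blobs(im,(105,120,60),(125,255,255),40): print("blue",b,plane(K,*b[0],56))
print(proj(K,(655,114,50)),proj(K,(668.9,-66,56)))
E
```

```text
clock: 1.6
tool_pos: [654.8, 114.2, 201.2]
tcp_rot: [-3.14, -0.0, 1.624]
contact_force: [0.9, 1.0, -0.4]
gripper_width: 0.999
grip_force: 0.0
red ([322.1, 170.9], [308, 156, 29, 30, 720]) [656.8 116.4  50. ]
blue ([128.3, 200.8], [92, 168, 76, 67, 2210]) [431.8  69.9  56. ]
blue ([324.5, 293.0], [309, 291, 32, 5, 158]) [668.8 -45.1  56. ]
[320.5 172.8] [323.7 306.3]
```

View pics/w1.png

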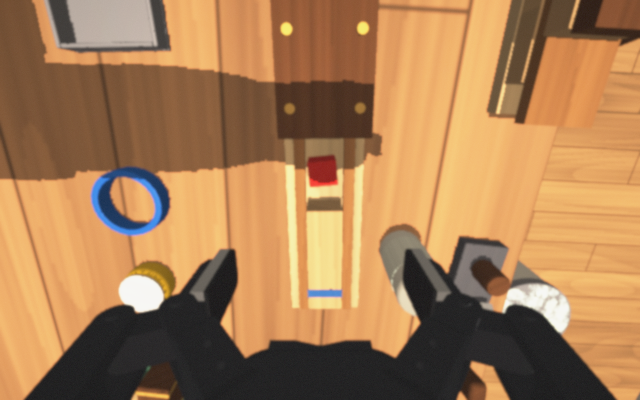

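The wrist view shows the offcut at (322,171), slightly turned, the blank from 210 to 308 in rows with its band at row 293, and the hood mouth at row 137. The tray is at top left. Triangulation agrees with the top view to 2 mm.

```bash
python3 -m pendant '[{"hand":-0.4,"slide":[0.001,0.001,0.06],"twist":0},{"hand":-0.4,"slide":[0.001,0.001,0.11],"twist":0},{"hand":-0.4,"slide":[0.001,0.001,0.15],"twist":0},{"hand":-0.4,"slide":[0.001,0.001,0.179],"twist":0},{"hand":-0.4,"slide":[0.001,0.001,0.179],"twist":0},{"hand":1,"slide":[0.001,0.001,0.179],"twist":0},{"hand":1,"slide":[0.001,0.001,0.179],"twist":0},{"hand":1,"slide":[0.001,0.001,0.179],"twist":0},{"hand":1,"slide":[0.001,0.001,0.179],"twist":0},{"hand":1,"slide":[0.001,0.001,0.179],"twist":0}]' 30
```

```text
clock: 2.9
tool_pos: [656.2, 115.2, 23.0]
tcp_rot: [3.141, -0.0, 1.624]
contact_force: [-0.1, 0.2, -0.4]
gripper_width: -0.002
grip_force: 0.0
```

Run:
```python
from h import *
s=sensors.state(); im=read_camera("wrist"); t=read_camera("top"); sd=read_camera("side")
a=cv2.resize(t[120:220,180:400],(660,300)); b=cv2.resize(sd[120:270,260:420],(320,300))
cv2.imwrite("pics/w2.png",np.vstack([np.hstack([cv2.resize(im,(480,300)),b]),np.hstack([a,np.zeros((300,140,3),np.uint8)])]))
T=cam("top")
for x in blobs(t,(0,200,120),(4,255,255),5): print(x,plane(T,*x[0],50))
```

```text
([216.6, 166.8], [216, 165, 2, 5, 9]) [643.9 338.   50. ]
```

View pics/w2.png

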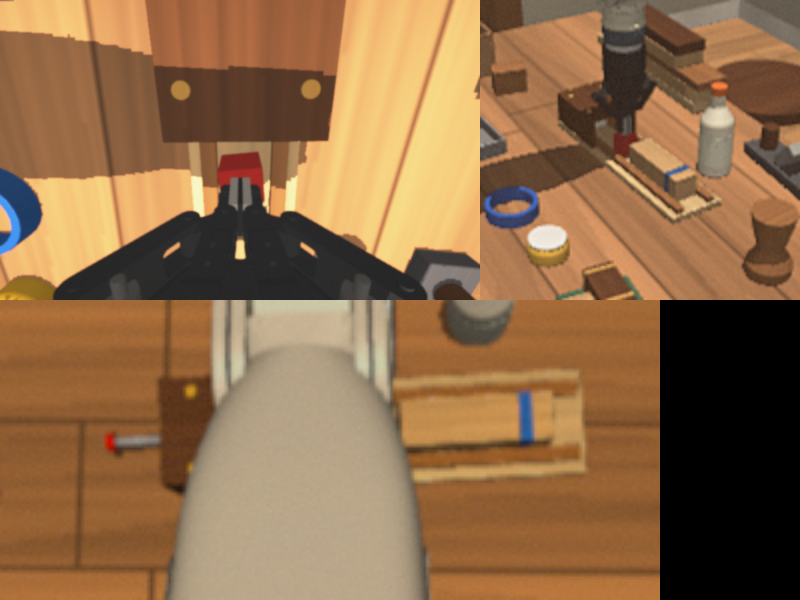

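The offcut stands just beyond the closed fingers on the hood side (wrist view (240,168) at 0.75 scale), so it slipped forward out of the pads. The blank and jig look untouched.

Run:
```python
from h import *
s=sensors.state(); im=read_camera("wrist");K=cam("wrist",s)
h=cv2.cvtColor(im,cv2.COLOR_BGR2HSV); m=cv2.inRange(h,(0,170,60),(6,255,255))
ys,xs=np.nonzero(m); v=h[...,2]
for r in range(ys.min(),ys.max()+1,4):
    c=xs[ys==r]; 
    if len(c): print(r,c.min(),c.max(),int(np.median(v[r,c])),plane(K,c.min(),r,50),plane(K,c.max(),r,50))
# old picture same treatment
im=cv2.imread("pics/w1.png");p=np.load("w1.npy");K=cam("wrist",dict(tool_pos=p[:3],tcp_rot=p[3:]))
h=cv2.cvtColor(im,cv2.COLOR_BGR2HSV); m=cv2.inRange(h,(0,170,60),(6,255,255));ys,xs=np.nonzero(m)
for r in range(ys.min(),ys.max()+1,4):
    c=xs[ys==r]; print(r,c.min(),c.max(),int(np.median(h[r,c,2])),plane(K,c.min(),r,50),plane(K,c.max(),r,50))
print("hood",plane(K,325,137,66))
```

```text
204 332 343 128 [661.2 141.2  50. ] [667.1 141.5  50. ]
208 297 344 126 [642.6 137.9  50. ] [667.8 139.2  50. ]
212 296 345 127 [642.1 135.5  50. ] [668.6 137.   50. ]
216 295 346 127 [641.6 133.2  50. ] [669.3 134.7  50. ]
220 293 347 128 [640.6 130.8  50. ] [670.  132.4  50. ]
224 292 348 130 [640.1 128.4  50. ] [670.8 130.   50. ]
228 290 349 161 [639.  125.9  50. ] [671.5 127.7  50. ]
232 290 349 165 [639.1 123.5  50. ] [671.7 125.2  50. ]
236 290 349 164 [639.1 121.   50. ] [671.9 122.8  50. ]
240 291 350 165 [639.8 118.6  50. ] [672.7 120.4  50. ]
244 291 350 159 [639.8 116.1  50. ] [672.9 117.9  50. ]
248 293 350 156 [641.  113.7  50. ] [673.1 115.4  50. ]
252 347 350 157 [671.6 112.8  50. ] [673.3 112.9  50. ]
256 348 350 157 [672.4 110.3  50. ] [673.6 110.3  50. ]
260 349 350 151 [673.2 107.7  50. ] [673.8 107.7  50. ]
264 349 351 149 [673.4 105.1  50. ] [674.6 105.2  50. ]
268 350 350 135 [674.2 102.5  50. ] [674.2 102.5  50. ]
156 326 333 115 [660.2 133.9  50. ] [668.1 134.3  50. ]
160 309 334 119 [641.2 128.2  50. ] [669.6 129.8  50. ]
164 308 335 147 [640.2 123.6  50. ] [671.  125.2  50. ]
168 309 335 147 [641.5 119.   50. ] [671.4 120.5  50. ]
172 309 335 147 [641.7 114.3  50. ] [671.7 115.9  50. ]
176 310 335 147 [643.1 109.6  50. ] [672.  111.1  50. ]
180 310 336 154 [643.3 104.8  50. ] [673.5 106.4  50. ]
184 310 332 246 [643.5  99.9  50. ] [669.2 101.3  50. ]
hood [657.5 156.8  66. ]
```

Run:
```python
from h import *
s=sensors.state(); im=read_camera("wrist");K=cam("wrist",s)
M=R.from_euler("xyz",s["tcp_rot"]).as_matrix()
for d in (0,-19,-40): print(d,proj(K,s["tool_pos"]+M@[0,0,d]))
for p in((656,112,50),(656,127,50),(656,97,50),(656,127,12)): print(p,proj(K,p))
cv2.imwrite("pics/w3.png",cv2.resize(im[150:350,220:420],(600,600)))
print(s["gripper_width"],s["joint_positions"],s["tcp_rot"])
```

```text
0 [320.  226.9]
-19 [319.9 240.2]
-40 [319.9 258.7]
(656, 112, 50) [319.4 251.9]
(656, 127, 50) [320.8 227.7]
(656, 97, 50) [318.  274.7]
(656, 127, 12) [320.7 204.3]
0.004726229458939748 [ 4.79745812e-02  5.45922193e-01  9.04451147e-03  1.03396828e+00
 -3.68434729e-05  1.56573881e+00] [-3.14154283e+00  3.65919752e-05  1.62382842e+00]
```

View pics/w3.png

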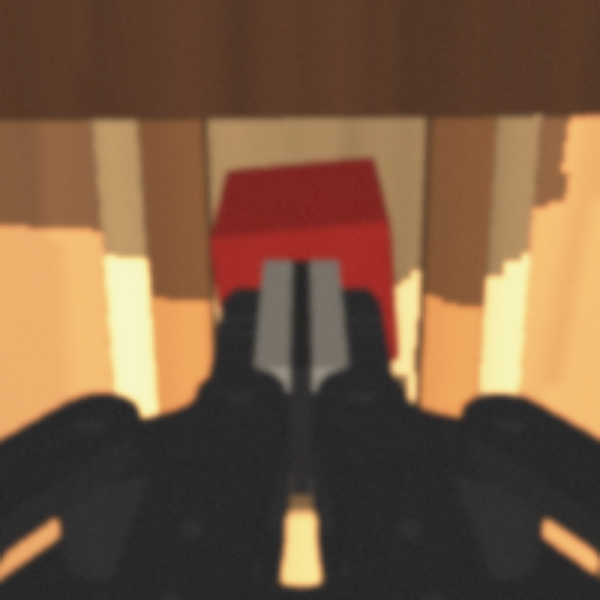

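The close-up shows the shut fingertips at row 260 of the crop (row 237 in the full image), in front of the offcut's top face. The offcut hasn't moved, and the geometry puts the real tips about 28 mm above the reported TCP. I'll reopen and lower in small steps, watching the force.

```bash
python3 -m pendant '[{"hand":-0.4,"slide":[0,0,0],"twist":0},{"hand":-0.4,"slide":[0,0,0],"twist":0},{"hand":-0.4,"slide":[0,0,0],"twist":0},{"hand":-0.4,"slide":[-0.002,0,0.002],"twist":0},{"hand":-0.4,"slide":[-0.003,0,0.004],"twist":0},{"hand":-0.4,"slide":[-0.003,0,0.006],"twist":0}]' 30
python3 - <<'E'
from h import *
im=read_camera("wrist"); cv2.imwrite("pics/w4.png",cv2.resize(im[130:350,170:470],(750,550)))
E
```

```text
clock: 3.9
tool_pos: [656.2, 112.1, 16.6]
tcp_rot: [-3.141, 0.0, 1.624]
contact_force: [-0.1, 0.3, 0.5]
gripper_width: 0.698
grip_force: 0.0
```

View pics/w4.png

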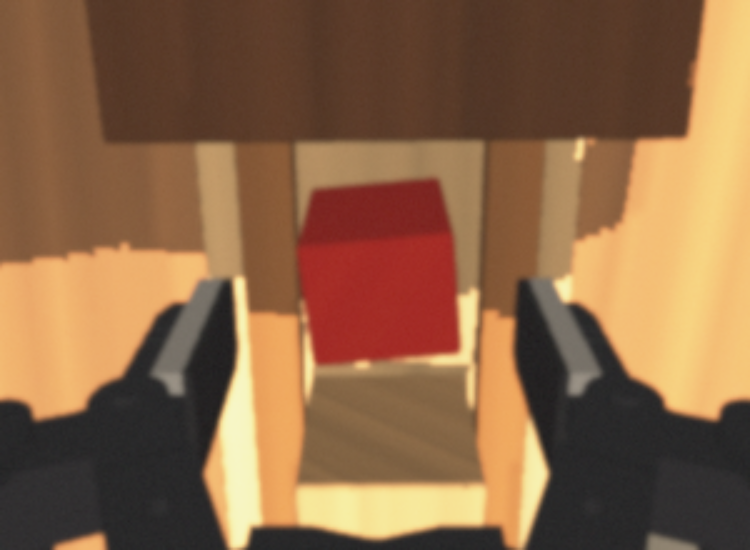

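The two pads stand either side of the offcut (block at (380,270) in the crop, pads at x=235 and 520), and there was no contact at TCP z 16.6. That confirms the tips are about 30 mm higher than reported. I'll lower another 20 mm and close.

```bash
python3 -m pendant '[{"hand":-0.4,"slide":[0,0,0.006],"twist":0},{"hand":-0.4,"slide":[0,0,0.012],"twist":0},{"hand":-0.4,"slide":[0,0,0.016],"twist":0},{"hand":-0.4,"slide":[0,0,0.02],"twist":0},{"hand":1,"slide":[0,0,0.02],"twist":0},{"hand":1,"slide":[0,0,0.02],"twist":0},{"hand":1,"slide":[0,0,0.02],"twist":0},{"hand":1,"slide":[0,0,0.02],"twist":0}]' 30
```

```text
clock: 4.95
tool_pos: [656.4, 112.3, -3.0]
tcp_rot: [3.141, 0.0, 1.624]
contact_force: [0.3, -0.5, 0.3]
gripper_width: 0.398
grip_force: 29.2
```

```bash
python3 - <<'E'
from h import *
go(414.5,290,110,1.60)
E
python3 -m pendant '[{"hand":1,"slide":[0,0,-0.04],"twist":0},{"hand":1,"slide":[0,0,-0.1],"twist":0},{"hand":1,"slide":[0,0,-0.115],"twist":0},{"hand":1,"slide":[0,0,-0.115],"twist":0}]'
python3 - <<'E'
from h import *
go(414.5,290,112,1.60)
E
```

```text
slide [0.1903, -0.2321, -0.1131] twist 1.37 clock 4.95 pos [656.4 112.3  -3. ] yaw 1.6239
clock: 5.45
tool_pos: [656.8, 112.3, 112.8]
tcp_rot: [3.139, 0.0, 1.624]
contact_force: [0.2, 0.5, -1.4]
gripper_width: 0.401
grip_force: 29.3
slide [0.1903, -0.2325, 0.0003] twist 1.37 clock 5.45 pos [656.8 112.3 112.8] yaw 1.6239
```

```bash
python3 -m pendant '[{"hand":1,"slide":[0.19,-0.232,0],"twist":1},{"hand":1,"slide":[0.19,-0.232,0],"twist":1},{"hand":1,"slide":[0.19,-0.232,0],"twist":1},{"hand":1,"slide":[0.19,-0.232,0],"twist":1},{"hand":1,"slide":[0.19,-0.232,0],"twist":1},{"hand":1,"slide":[0.19,-0.232,0],"twist":1},{"hand":1,"slide":[0.19,-0.232,0.04],"twist":1},{"hand":1,"slide":[0.19,-0.232,0.08],"twist":1},{"hand":1,"slide":[0.19,-0.232,0.11],"twist":1},{"hand":1,"slide":[0.19,-0.232,0.115],"twist":1},{"hand":1,"slide":[0.19,-0.232,0.115],"twist":1}]'
python3 - <<'E'
from h import *
s=sensors.state();K=cam("wrist",s);im=read_camera("wrist"); cv2.imwrite("pics/w5.png",cv2.resize(im,(480,300)))
print("tray centre px/.75",proj(K,(414.5,290,5))*.75,[proj(K,(414.5+a,290+b,30))*.75 for a in(-55,55) for b in (-55,55)])
E
```

```text
clock: 6.82
tool_pos: [414.8, 289.3, -3.3]
tcp_rot: [-3.141, 0.0, 1.606]
contact_force: [0.7, 0.1, -1.4]
gripper_width: 0.398
grip_force: 29.4
tray centre px/.75 [239.625 173.55 ] [array([168.45, 247.35]), array([156.9  , 109.425]), array([305.475, 251.475]), array([327.45, 115.5 ])]
```

View pics/w5.png

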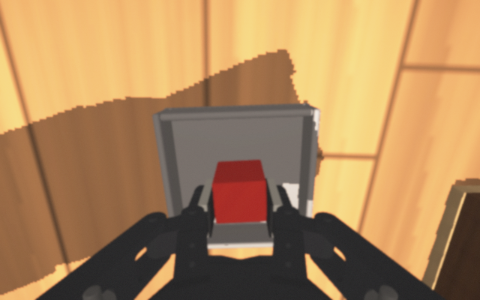

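The offcut is held inside the tray at (240,190), well clear of the walls. Releasing.

```bash
python3 -m pendant '[{"hand":1,"slide":[0,0,0.004],"twist":0},{"hand":1,"slide":[0,0,0.004],"twist":0},{"hand":-0.4,"slide":[0,0,0.004],"twist":0},{"hand":-0.4,"slide":[0,0,0.004],"twist":0},{"hand":-0.4,"slide":[0,0,0.004],"twist":0},{"hand":-0.4,"slide":[0,0,-0.04],"twist":0},{"hand":-1,"slide":[0,0,-0.1],"twist":0},{"hand":-1,"slide":[0,0,-0.16],"twist":0},{"hand":-1,"slide":[0,0,-0.16],"twist":0},{"hand":-1,"slide":[0,0,-0.16],"twist":0}]'
python3 - <<'E'
from h import *
go(374,-244,155,3.05)
E
```

```text
clock: 8.12
tool_pos: [414.3, 289.6, 156.6]
tcp_rot: [-3.142, 0.0, 1.606]
contact_force: [0.5, 0.3, -0.6]
gripper_width: 1.0
grip_force: 0.0
slide [-0.5318, -0.0593, 0.0017] twist -82.71 clock 8.125 pos [414.3 289.6 156.6] yaw 1.6064
```

```bash
python3 -m pendant '[{"hand":-1,"slide":[-0.532,-0.059,0],"twist":-83},{"hand":-1,"slide":[-0.532,-0.059,0],"twist":-83},{"hand":-1,"slide":[-0.532,-0.059,0],"twist":-83},{"hand":-1,"slide":[-0.532,-0.059,0],"twist":-83},{"hand":-1,"slide":[-0.532,-0.059,0],"twist":-83},{"hand":-1,"slide":[-0.532,-0.059,0],"twist":-83},{"hand":-1,"slide":[-0.532,-0.059,0],"twist":-83},{"hand":-1,"slide":[-0.532,-0.059,0],"twist":-83},{"hand":-1,"slide":[-0.532,-0.059,0],"twist":-83},{"hand":-1,"slide":[-0.532,-0.059,0],"twist":-83},{"hand":-1,"slide":[-0.532,-0.059,0],"twist":-83},{"hand":-1,"slide":[-0.532,-0.059,0],"twist":-83}]'
python3 - <<'E'
from h import *
s=sensors.state();K=cam("wrist",s);im=read_camera("wrist"); cv2.imwrite("pics/w6.png",im)
t=read_camera("top");T=cam("top")
print("red top",blobs(t,(0,200,120),(4,255,255),5))
print(s["joint_positions"].round(2))
for b in blobs(im,(24,150,120),(34,255,255),20): print("yellow",b,plane(K,*b[0],70))
for b in blobs(im,(45,80,20),(85,255,255),200): print("green",b,plane(K,*b[0],20))
print([proj(K,p) for p in((429,-250,70),(374,-244,57),(298,-237,57))])
np.save("w6.npy",np.r_[s["tool_pos"],s["tcp_rot"]])
E
```

```text
clock: 9.62
tool_pos: [373.8, -243.8, 155.5]
tcp_rot: [3.139, -0.002, 3.053]
contact_force: [0.2, 0.1, -0.3]
gripper_width: 0.994
grip_force: 0.0
red top [([216.7, 167.0], [216, 165, 3, 5, 10]), ([232.0, 250.4], [227, 245, 11, 12, 114])]
[-0.77  0.1  -0.29  1.18  0.   -0.68]
yellow ([285.6, 227.6], [284, 223, 4, 11, 25]) [ 408.2 -281.8   70. ]
green ([290.7, 191.7], [276, 174, 32, 41, 787]) [ 387.1 -279.    20. ]
green ([353.0, 199.8], [331, 174, 39, 86, 912]) [ 402.9 -209.9   20. ]
[array([319.8, 244. ]), array([320.9, 187.1]), array([321.3, 105.7])]
```

View pics/w6.png

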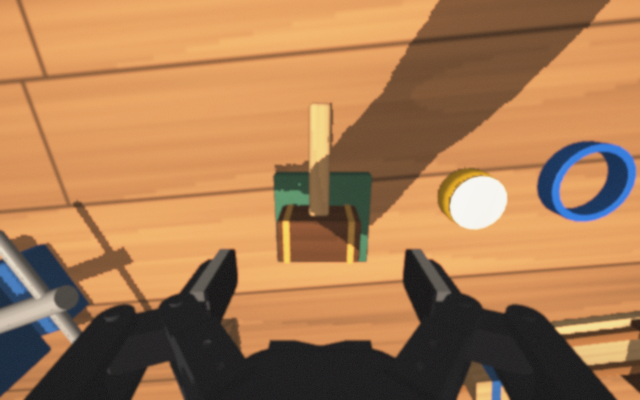

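The wrist view shows the handle running from (321,103) to (319,208), and the head's top from columns 282 to 358, rows 222 to 262. The rest board is at columns 275 to 371, rows 173 to 262. The top view finds the offcut lying in the tray.

Run:
```python
from h import *
T=cam("top");p=np.load("w6.npy");K=cam("wrist",dict(tool_pos=p[:3],tcp_rot=p[3:]))
a,b=plane(K,321,104,57),plane(K,319.5,208,57)
print("end",a,"near head",b,"yaw",np.arctan2(*(b-a)[[1,0]]))
print("head top front",plane(K,283,223,70),plane(K,357,222,70),"back",plane(K,281,262,70),plane(K,359,262,70))
print("tri end",tri(ray(K,321,104),ray(T,200+686/3,130+501/3)))
print("rest far corner z20",plane(K,276,173,20),plane(K,371,174,20), "right back",plane(K,368,262,20))
d=(b-a)/np.linalg.norm(b-a); print("from end 78",a+d*78)
```

```text
end [ 296.6 -237.2   57. ] near head [ 395.7 -247.4   57. ] yaw -0.10256516856172784
head top front [ 403.2 -283.7   70. ] [ 408.5 -211.9   70. ] back [ 445.7 -291.2   70. ] [ 452.9 -212.    70. ]
tri end (array([ 297. , -237.4,   57.2]), [0.5, 0.5])
rest far corner z20 [ 364.3 -292.5   20. ] [ 374.7 -188.6   20. ] right back [ 484.4 -196.    20. ]
from end 78 [ 374.19009459 -245.18606423   57.        ]
```

```bash
python3 -m pendant '[{"hand":-0.4,"slide":[0,-0.001,0.05],"twist":0.7},{"hand":-0.4,"slide":[0,-0.001,0.1],"twist":0.7},{"hand":-0.4,"slide":[0,-0.001,0.13],"twist":0.7},{"hand":-0.4,"slide":[0,-0.001,0.15],"twist":0.7},{"hand":-0.4,"slide":[0,-0.001,0.158],"twist":0.7},{"hand":-0.4,"slide":[0,-0.001,0.158],"twist":0.7},{"hand":1,"slide":[0,-0.001,0.158],"twist":0.7},{"hand":1,"slide":[0,-0.001,0.158],"twist":0.7},{"hand":1,"slide":[0,-0.001,0.158],"twist":0.7},{"hand":1,"slide":[0,-0.001,0.158],"twist":0.7},{"hand":1,"slide":[0,-0.001,0.158],"twist":0.7}]' 100
```

```text
clock: 11.1
tool_pos: [374.8, -245.3, -0.3]
tcp_rot: [-3.141, 0.001, 3.043]
contact_force: [-1.7, 1.9, 6.4]
gripper_width: 0.214
grip_force: 97.4
```

```bash
python3 -m pendant '[{"hand":1,"slide":[0,0,-0.02],"twist":0},{"hand":1,"slide":[0,0,-0.06],"twist":0},{"hand":1,"slide":[0,0,-0.12],"twist":0},{"hand":1,"slide":[0,0,-0.12],"twist":0},{"hand":1,"slide":[0,0,-0.12],"twist":0}]'
python3 - <<'E'
from h import *
s=sensors.state();print(s["wrist_torque"].round(2))
go(617.6,-142,118,np.pi+.057)
E
```

```text
clock: 11.72
tool_pos: [374.0, -244.7, 118.2]
tcp_rot: [3.141, -0.001, 3.043]
contact_force: [-1.2, 0.5, -4.0]
gripper_width: 0.217
grip_force: 98.6
[0.05 0.2  0.01]
slide [-0.2323, 0.1263, 0.0001] twist -8.93 clock 11.725 pos [ 374.  -244.7  118.2] yaw 3.0427
```

```bash
python3 -m pendant '[{"hand":1,"slide":[-0.06,0.032,0],"twist":-2},{"hand":1,"slide":[-0.116,0.063,0],"twist":-4},{"hand":1,"slide":[-0.17,0.094,0],"twist":-6},{"hand":1,"slide":[-0.22,0.12,0],"twist":-8},{"hand":1,"slide":[-0.232,0.126,0],"twist":-8.9},{"hand":1,"slide":[-0.232,0.126,0],"twist":-8.9},{"hand":1,"slide":[-0.232,0.126,0],"twist":-8.9},{"hand":1,"slide":[-0.232,0.126,0],"twist":-8.9}]'
cat >> h.py <<'E'
def look(save=None):
    s=sensors.state();K=cam("wrist",s);im=read_camera("wrist");t=read_camera("top");T=cam("top")
    if save: cv2.imwrite(save,im)
    print("clock",s["clock"],"pos",s["tool_pos"].round(1),"yaw",s["tcp_rot"][2].round(4),"F",s["contact_force"].round(1))
    for b in blobs(im,(105,120,50),(125,255,255),30): print(" blue",b,plane(K,*b[0],56))
    zt=s["tool_pos"][2]+70
    for b in blobs(im,(24,150,90),(34,255,255),20): print(" yellow",b,plane(K,*b[0],zt))
    for b in blobs(t,(0,180,90),(5,255,255),4): print(" topred",b[0],b[1][4])
    # red button, weighted centroid
    g=t[158:176,205:228].astype(float); w=np.clip(g[...,2]-1.6*np.maximum(g[...,1],g[...,0]),0,None)
    print(" button col",((w.sum(0)*np.arange(205,228)).sum()/w.sum()).round(2))
    for b in blobs(t[140:180,280:380],(105,100,50),(125,255,255),10): print(" topblue",b,plane(T,b[0][0]+280,b[0][1]+140,56))
E
python3 - <<'E'
from h import *
look("pics/w7.png")
T=cam("top");t=cv2.imread("pics/top0.png");g=t[158:176,205:228].astype(float); w=np.clip(g[...,2]-1.6*np.maximum(g[...,1],g[...,0]),0,None)
print(" button col start",((w.sum(0)*np.arange(205,228)).sum()/w.sum()).round(2))
p=np.load("w1.npy");K=cam("wrist",dict(tool_pos=p[:3],tcp_rot=p[3:]))
w1=cv2.imread("pics/w1.png"); g=w1[280:325,318:330].mean((1)); 
for r in range(0,45,1): print(280+r,g[r].astype(int),plane(K,324,280+r,56)[:2])
E
```

```text
clock: 12.72
tool_pos: [616.7, -143.3, 119.0]
tcp_rot: [3.142, -0.0, -3.087]
contact_force: [0.3, -1.0, -3.9]
gripper_width: 0.213
grip_force: 98.7
clock 12.725 pos [ 616.7 -143.3  119. ] yaw -3.0866 F [ 0.3 -1.  -3.9]
 blue ([561.4, 3.7], [532, 0, 66, 11, 467]) [462.2  18.1  56. ]
 blue ([424.0, 249.9], [413, 222, 20, 55, 529]) [661.3 -46.6  56. ]
 topred [216.5, 167.1] 12
 topred [231.9, 250.4] 122
 button col 216.16
 topblue ([74.9, 19.0], [73, 11, 4, 17, 51]) [666.9 -42.6  56. ]
 button col start 216.15
280 [146 224 246] [665.7 -23.6]
281 [146 224 246] [665.8 -25.1]
282 [146 224 246] [665.9 -26.6]
283 [146 224 246] [666.  -28.1]
284 [146 224 246] [666.1 -29.6]
285 [146 224 246] [666.2 -31.1]
286 [146 224 246] [666.3 -32.6]
287 [147 223 246] [666.3 -34.1]
288 [152 215 244] [666.4 -35.6]
289 [169 187 225] [666.5 -37.2]
290 [192 154 153] [666.6 -38.7]
291 [206 141  94] [666.7 -40.2]
292 [210 141  83] [666.8 -41.8]
293 [210 141  82] [666.9 -43.3]
294 [210 140  83] [667.  -44.8]
295 [209 143  96] [667.  -46.4]
296 [202 159 156] [667.1 -47.9]
297 [182 193 227] [667.2 -49.5]
298 [159 21
[... 152 characters left out ...]
 [145 223 246] [667.8 -58.9]
304 [145 223 246] [667.8 -60.5]
305 [145 223 246] [667.9 -62. ]
306 [144 223 246] [668.  -63.6]
307 [140 218 245] [668.1 -65.2]
308 [125 198 241] [668.2 -66.8]
309 [104 166 226] [668.3 -68.4]
310 [ 93 149 214] [668.4 -70. ]
311 [ 90 144 211] [668.5 -71.6]
312 [ 89 144 210] [668.6 -73.3]
313 [ 90 144 210] [668.7 -74.9]
314 [ 90 143 210] [668.8 -76.5]
315 [ 89 143 209] [668.9 -78.1]
316 [ 90 143 210] [668.9 -79.7]
317 [ 89 143 210] [669.  -81.4]
318 [ 90 143 210] [669.1 -83. ]
319 [ 89 143 209] [669.2 -84.7]
320 [ 89 142 209] [669.3 -86.3]
321 [ 90 143 209] [669.4 -88. ]
322 [ 89 142 209] [669.5 -89.6]
323 [ 88 141 208] [669.6 -91.3]
324 [ 89 142 209] [669.7 -92.9]
```

```bash
python3 -m pendant '[{"hand":1,"slide":[0,0,0.05],"twist":0},{"hand":1,"slide":[0,0,0.09],"twist":0},{"hand":1,"slide":[0,0,0.109],"twist":0},{"hand":1,"slide":[0,0,0.109],"twist":0},{"hand":1,"slide":[0,0.01,0.109],"twist":0},{"hand":1,"slide":[0,0.02,0.109],"twist":0},{"hand":1,"slide":[0,0.028,0.109],"twist":0},{"hand":1,"slide":[0,0.036,0.109],"twist":0},{"hand":1,"slide":[0,0.042,0.109],"twist":0},{"hand":1,"slide":[0,0.03,0.109],"twist":0},{"hand":1,"slide":[0,0.012,0.109],"twist":0},{"hand":1,"slide":[0,0.012,0.109],"twist":0}]'
python3 - <<'E'
from h import *
look()
E
```

```text
clock: 14.32
tool_pos: [617.1, -132.9, 9.6]
tcp_rot: [-3.141, -0.0, -3.087]
contact_force: [-0.0, -0.0, -4.1]
gripper_width: 0.214
grip_force: 98.6
clock 14.325 pos [ 617.1 -132.9    9.6] yaw -3.0873 F [-0.  -0.  -4.1]
 blue ([496.0, 313.8], [469, 285, 48, 59, 903]) [640.  -39.5  56. ]
 topred [216.5, 167.1] 12
 topred [231.9, 250.5] 124
 button col 216.17
 topblue ([69.9, 19.3], [68, 11, 4, 17, 47]) [666.  -28.9  56. ]
```

```bash
python3 -m pendant '[{"hand":1,"slide":[0,0.015,0],"twist":0},{"hand":1,"slide":[0,0.028,0],"twist":0},{"hand":1,"slide":[0,0.036,0],"twist":0},{"hand":1,"slide":[0,0.042,0],"twist":0},{"hand":1,"slide":[0,0.047,0],"twist":0},{"hand":1,"slide":[0,0.025,0],"twist":0},{"hand":1,"slide":[0,0.043,0],"twist":0},{"hand":1,"slide":[0,0.052,0],"twist":0},{"hand":1,"slide":[0,0.058,0],"twist":0},{"hand":1,"slide":[0,0.064,0],"twist":0},{"hand":1,"slide":[0,0.04,0],"twist":0},{"hand":1,"slide":[0,0.04,0],"twist":0}]'
python3 - <<'E'
from h import *
look("pics/w8.png")
E
```

```text
clock: 15.92
tool_pos: [615.1, -92.3, 9.9]
tcp_rot: [-3.141, 0.0, -3.086]
contact_force: [0.7, -0.0, -4.1]
gripper_width: 0.211
grip_force: 99.0
clock 15.925 pos [615.1 -92.3   9.9] yaw -3.0864 F [ 0.7 -0.  -4.1]
 blue ([482.9, 309.4], [458, 285, 46, 52, 787]) [635.8  -6.2  56. ]
 topred [216.5, 167.2] 12
 topred [232.0, 250.4] 126
 button col 216.17
 topblue ([57.3, 19.8], [56, 12, 4, 17, 50]) [664.4   5.7  56. ]
```

```bash
python3 -m pendant '[{"hand":1,"slide":[0,0.012,0],"twist":0},{"hand":1,"slide":[0,0.022,0],"twist":0},{"hand":1,"slide":[0,0.03,0],"twist":0},{"hand":1,"slide":[0,0.036,0],"twist":0},{"hand":1,"slide":[0,0.041,0],"twist":0},{"hand":1,"slide":[0,0.019,0],"twist":0},{"hand":1,"slide":[0,0.037,0],"twist":0},{"hand":1,"slide":[0,0.046,0],"twist":0},{"hand":1,"slide":[0,0.052,0],"twist":0},{"hand":1,"slide":[0,0.058,0],"twist":0},{"hand":1,"slide":[0,0.034,0],"twist":0},{"hand":1,"slide":[0,0.034,0],"twist":0}]'
python3 - <<'E'
from h import *
look()
E
```

```text
clock: 17.52
tool_pos: [613.1, -57.4, 9.9]
tcp_rot: [-3.141, 0.0, -3.086]
contact_force: [0.5, 0.6, -4.0]
gripper_width: 0.214
grip_force: 99.2
clock 17.525 pos [613.1 -57.4   9.9] yaw -3.0859 F [ 0.5  0.6 -4. ]
 blue ([481.1, 309.1], [456, 285, 47, 51, 772]) [633.6  27.7  56. ]
 topred [216.4, 167.1] 13
 topred [232.0, 250.4] 124
 button col 216.16
 topblue ([45.0, 20.7], [44, 13, 4, 16, 49]) [661.7  39.4  56. ]
```

```bash
python3 -m pendant '[{"hand":1,"slide":[0,0.012,0],"twist":0},{"hand":1,"slide":[0,0.022,0],"twist":0},{"hand":1,"slide":[0,0.028,0],"twist":0},{"hand":1,"slide":[0,0.034,0],"twist":0},{"hand":1,"slide":[0,0.039,0],"twist":0},{"hand":1,"slide":[0,0.018,0],"twist":0},{"hand":1,"slide":[0,0.016,0],"twist":0}]'
python3 - <<'E'
from h import *
look()
E
```

```text
clock: 18.5
tool_pos: [612.2, -42.3, 9.9]
tcp_rot: [-3.141, 0.0, -3.086]
contact_force: [-0.9, 0.2, -3.8]
gripper_width: 0.216
grip_force: 99.2
clock 18.5 pos [612.2 -42.3   9.9] yaw -3.0864 F [-0.9  0.2 -3.8]
 blue ([479.8, 308.6], [455, 285, 47, 50, 752]) [632.4  42.   56. ]
 topred [216.5, 167.1] 12
 topred [231.9, 250.4] 124
 button col 216.16
 topblue ([39.6, 20.8], [38, 13, 4, 17, 48]) [661.3  54.2  56. ]
```

```bash
python3 -m pendant '[{"hand":1,"slide":[0,0.012,0],"twist":0},{"hand":1,"slide":[0,0.021,0],"twist":0},{"hand":1,"slide":[0,0.026,0],"twist":0},{"hand":1,"slide":[0,0.03,0],"twist":0},{"hand":1,"slide":[0,0.034,0],"twist":0},{"hand":1,"slide":[0,0.014,0],"twist":0},{"hand":1,"slide":[0,0.012,0],"twist":0}]'
python3 - <<'E'
from h import *
look()
E
```

```text
clock: 19.48
tool_pos: [611.6, -30.4, 9.9]
tcp_rot: [-3.141, 0.0, -3.086]
contact_force: [0.0, 0.1, -3.8]
gripper_width: 0.217
grip_force: 99.2
clock 19.475 pos [611.6 -30.4   9.9] yaw -3.0863 F [ 0.   0.1 -3.8]
 blue ([477.4, 307.9], [453, 284, 47, 50, 727]) [631.4  52.6  56. ]
 topred [216.3, 166.9] 13
 topred [232.0, 250.4] 120
 button col 216.14
 topblue ([35.7, 21.1], [34, 13, 4, 17, 50]) [660.5  64.9  56. ]
```

```bash
python3 -m pendant '[{"hand":1,"slide":[0,0.012,0],"twist":0},{"hand":1,"slide":[0,0.02,0],"twist":0},{"hand":1,"slide":[0,0.024,0],"twist":0},{"hand":1,"slide":[0,0.028,0],"twist":0},{"hand":1,"slide":[0,0.032,0],"twist":0},{"hand":1,"slide":[0,0.012,0],"twist":0},{"hand":1,"slide":[0,0.01,0],"twist":0}]'
python3 - <<'E'
from h import *
look()
E
```

```text
clock: 20.45
tool_pos: [610.9, -20.3, 9.9]
tcp_rot: [-3.141, 0.0, -3.086]
contact_force: [-0.0, 0.7, -3.4]
gripper_width: 0.217
grip_force: 99.2
clock 20.45 pos [610.9 -20.3   9.9] yaw -3.0863 F [-0.   0.7 -3.4]
 blue ([477.0, 307.8], [453, 284, 47, 50, 726]) [630.7  62.4  56. ]
 topred [216.4, 167.1] 13
 topred [232.0, 250.5] 122
 button col 216.14
 topblue ([32.0, 21.1], [31, 13, 3, 17, 49]) [660.4  75.   56. ]
```

```bash
python3 -m pendant '[{"hand":1,"slide":[0,0.012,0],"twist":0},{"hand":1,"slide":[0,0.02,0],"twist":0},{"hand":1,"slide":[0,0.024,0],"twist":0},{"hand":1,"slide":[0,0.028,0],"twist":0},{"hand":1,"slide":[0,0.032,0],"twist":0},{"hand":1,"slide":[0,0.012,0],"twist":0},{"hand":1,"slide":[0,0.01,0],"twist":0}]'
python3 - <<'E'
from h import *
look()
E
```

```text
clock: 21.42
tool_pos: [610.4, -10.3, 9.9]
tcp_rot: [-3.141, 0.0, -3.086]
contact_force: [-0.0, 0.1, -4.2]
gripper_width: 0.219
grip_force: 99.2
clock 21.425 pos [610.4 -10.3   9.9] yaw -3.0863 F [-0.   0.1 -4.2]
 blue ([476.7, 307.6], [453, 284, 46, 50, 718]) [630.   72.3  56. ]
 topred [216.6, 167.2] 11
 topred [232.0, 250.4] 122
 button col 216.15
 topblue ([28.4, 20.9], [27, 13, 4, 17, 48]) [660.9  84.9  56. ]
```

```bash
python3 -m pendant '[{"hand":1,"slide":[0,0.012,0],"twist":0},{"hand":1,"slide":[0,0.02,0],"twist":0},{"hand":1,"slide":[0,0.024,0],"twist":0},{"hand":1,"slide":[0,0.028,0],"twist":0},{"hand":1,"slide":[0,0.032,0],"twist":0},{"hand":1,"slide":[0,0.012,0],"twist":0},{"hand":1,"slide":[0,0.01,0],"twist":0}]'
python3 - <<'E'
from h import *
look()
E
```

```text
clock: 22.4
tool_pos: [609.8, -0.3, 9.9]
tcp_rot: [-3.141, 0.0, -3.086]
contact_force: [-0.3, -1.0, -3.4]
gripper_width: 0.215
grip_force: 99.2
clock 22.4 pos [ 6.098e+02 -3.000e-01  9.900e+00] yaw -3.0863 F [-0.3 -1.  -3.4]
 blue ([476.5, 307.5], [453, 284, 46, 50, 720]) [629.4  82.1  56. ]
 topred [216.5, 167.1] 12
 topred [231.9, 250.5] 122
 button col 216.14
 topblue ([24.9, 21.4], [24, 13, 3, 17, 48]) [659.4  94.5  56. ]
```

```bash
python3 -m pendant '[{"hand":1,"slide":[0,0.012,0],"twist":0},{"hand":1,"slide":[0,0.02,0],"twist":0},{"hand":1,"slide":[0,0.024,0],"twist":0},{"hand":1,"slide":[0,0.028,0],"twist":0},{"hand":1,"slide":[0,0.032,0],"twist":0},{"hand":1,"slide":[0,0.012,0],"twist":0},{"hand":1,"slide":[0,0.01,0],"twist":0}]'
python3 - <<'E'
from h import *
look()
E
```

```text
clock: 23.38
tool_pos: [609.3, 9.7, 9.9]
tcp_rot: [-3.141, 0.0, -3.086]
contact_force: [-0.6, 0.5, -3.3]
gripper_width: 0.216
grip_force: 99.2
clock 23.375 pos [609.3   9.7   9.9] yaw -3.0863 F [-0.6  0.5 -3.3]
 blue ([475.9, 307.1], [452, 284, 47, 50, 718]) [628.6  91.7  56. ]
 topred [214.3, 167.4] 12
 topred [231.9, 250.4] 124
 button col 214.1
 topblue ([21.0, 21.7], [20, 14, 4, 16, 49]) [658.5 105.1  56. ]
```

```bash
python3 -m pendant '[{"hand":1,"slide":[0,0.012,0],"twist":0},{"hand":1,"slide":[0,0.019,0],"twist":0},{"hand":1,"slide":[0,0.022,0],"twist":0},{"hand":1,"slide":[0,0.024,0],"twist":0},{"hand":1,"slide":[0,0.0255,0],"twist":0},{"hand":1,"slide":[0,0.0255,0],"twist":0}]'
python3 - <<'E'
from h import *
look()
E
```

```text
clock: 24.22
tool_pos: [607.6, 36.7, 9.9]
tcp_rot: [3.141, 0.0, -3.085]
contact_force: [1.3, 0.2, -3.0]
gripper_width: 0.215
grip_force: 99.2
clock 24.225 pos [607.6  36.7   9.9] yaw -3.085 F [ 1.3  0.2 -3. ]
 blue ([436.8, 337.7], [433, 333, 9, 11, 43]) [648.1 101.9  56. ]
 blue ([429.4, 382.5], [425, 377, 11, 10, 63]) [680.8 103.5  56. ]
 topred [213.3, 167.1] 10
 topred [232.0, 250.4] 125
 button col 213.0
```

```bash
python3 -m pendant '[{"hand":1,"slide":[0,-0.02,0],"twist":0},{"hand":1,"slide":[0,-0.02,0],"twist":0},{"hand":1,"slide":[0,-0.006,0],"twist":0},{"hand":1,"slide":[0,-0.001,0],"twist":0},{"hand":1,"slide":[0,0.0005,0],"twist":0},{"hand":1,"slide":[0,0.001,0],"twist":0},{"hand":1,"slide":[0,0.0015,0],"twist":0},{"hand":1,"slide":[0,0.0015,0],"twist":0}]'
python3 - <<'E'
from h import *
look()
E
```

```text
clock: 25.32
tool_pos: [607.5, 38.0, 9.9]
tcp_rot: [-3.141, -0.0, -3.085]
contact_force: [-1.0, -0.0, -3.0]
gripper_width: 0.215
grip_force: 99.2
clock 25.325 pos [607.5  38.    9.9] yaw -3.0852 F [-1. -0. -3.]
 blue ([437.0, 337.9], [433, 333, 9, 11, 43]) [648.1 103.3  56. ]
 blue ([429.7, 382.5], [426, 377, 10, 10, 59]) [680.7 104.9  56. ]
 topred [212.8, 167.2] 13
 topred [232.0, 250.4] 120
 button col 212.58
```

```bash
python3 -m pendant '[{"hand":1,"slide":[0,-0.02,0],"twist":0},{"hand":1,"slide":[0,-0.02,0],"twist":0},{"hand":1,"slide":[0,-0.006,0],"twist":0},{"hand":1,"slide":[0,-0.001,0],"twist":0},{"hand":1,"slide":[0,0.0003,0],"twist":0},{"hand":1,"slide":[0,0.0007,0],"twist":0},{"hand":1,"slide":[0,0.001,0],"twist":0},{"hand":1,"slide":[0,0.001,0],"twist":0}]'
python3 - <<'E'
from h import *
look()
E
```

```text
clock: 26.42
tool_pos: [607.4, 38.1, 10.0]
tcp_rot: [-3.139, -0.0, -3.086]
contact_force: [-1.5, -8.8, -2.5]
gripper_width: 0.214
grip_force: 99.4
clock 26.425 pos [607.4  38.1  10. ] yaw -3.0857 F [-1.5 -8.8 -2.5]
 blue ([436.5, 337.6], [433, 333, 9, 11, 46]) [647.8 103.1  56. ]
 blue ([429.7, 382.7], [425, 377, 12, 11, 65]) [680.7 105.1  56. ]
 topred [212.9, 167.3] 14
 topred [232.0, 250.5] 122
 button col 212.59
```

```bash
python3 -m pendant '[{"hand":1,"slide":[0,-0.02,0],"twist":0},{"hand":1,"slide":[0,-0.06,0],"twist":0},{"hand":1,"slide":[0,-0.08,-0.03],"twist":0},{"hand":1,"slide":[0,-0.08,-0.08],"twist":0},{"hand":1,"slide":[0,-0.08,-0.11],"twist":0},{"hand":1,"slide":[0,-0.08,-0.11],"twist":0},{"hand":1,"slide":[0,-0.08,-0.11],"twist":0}]'
python3 - <<'E'
from h import *
look("pics/w9.png")
go(374.6,-245.2,119,3.043)
E
```

```text
clock: 27.4
tool_pos: [611.3, -40.8, 118.4]
tcp_rot: [3.141, -0.002, -3.085]
contact_force: [-0.3, -1.0, -4.2]
gripper_width: 0.215
grip_force: 99.6
clock 27.4 pos [611.3 -40.8 118.4] yaw -3.0849 F [-0.3 -1.  -4.2]
 blue ([442.9, 4.0], [415, 0, 58, 11, 452]) [461.5  36.5  56. ]
 blue ([476.9, 251.2], [460, 221, 27, 58, 521]) [653.9 104.3  56. ]
 yellow ([595.1, 231.4], [591, 228, 9, 8, 48]) [574.4  63.2 188.4]
 yellow ([572.4, 302.8], [569, 301, 8, 5, 26]) [607.6  65.2 188.4]
 topred [212.8, 167.7] 12
 topred [232.0, 250.4] 124
 button col 212.58
 topblue ([19.7, 21.3], [18, 13, 4, 17, 48]) [659.6 108.7  56. ]
slide [0.2477, -0.1908, -0.0004] twist 8.9 clock 27.5 pos [611.1 -40.6 118. ] yaw -3.0849
```

```bash
python3 -m pendant '[{"hand":1,"slide":[0.05,-0.038,0],"twist":2},{"hand":1,"slide":[0.1,-0.076,0],"twist":4},{"hand":1,"slide":[0.15,-0.114,0],"twist":6},{"hand":1,"slide":[0.2,-0.152,0],"twist":8},{"hand":1,"slide":[0.235,-0.18,0],"twist":8.9},{"hand":1,"slide":[0.248,-0.191,0],"twist":8.9},{"hand":1,"slide":[0.248,-0.191,0],"twist":8.9},{"hand":1,"slide":[0.248,-0.191,0],"twist":8.9},{"hand":1,"slide":[0.248,-0.191,0],"twist":8.9}]'
python3 - <<'E'
from h import *
s=sensors.state();K=cam("wrist",s);im=read_camera("wrist");cv2.imwrite("pics/w10.png",im)
go(374.6,-245.2,1,3.043); print(s["wrist_torque"].round(2))
g=read_camera("top")
for b in blobs(im,(24,120,80),(34,255,255),15): print(b[0],plane(K,*b[0],188))
E
```

```text
clock: 28.62
tool_pos: [375.6, -244.8, 119.6]
tcp_rot: [3.141, -0.0, 3.044]
contact_force: [0.4, 0.3, -4.0]
gripper_width: 0.218
grip_force: 99.4
slide [0.001, -0.0005, 0.1187] twist 0.07 clock 28.675 pos [ 375.7 -244.9  119.7] yaw 3.0442
[-0.01  0.14 -0.  ]
```

```bash
python3 -m pendant '[{"hand":1,"slide":[0.001,0,0.04],"twist":0},{"hand":1,"slide":[0.001,0,0.08],"twist":0},{"hand":1,"slide":[0.001,0,0.1],"twist":0},{"hand":1,"slide":[0.001,0,0.109],"twist":0},{"hand":1,"slide":[0.001,0,0.113],"twist":0},{"hand":1,"slide":[0.001,0,0.116],"twist":0},{"hand":1,"slide":[0.001,0,0.118],"twist":0},{"hand":1,"slide":[0.001,0,0.118],"twist":0}]'
```

```text
clock: 29.72
tool_pos: [374.3, -245.5, 2.1]
tcp_rot: [-3.141, 0.0, 3.043]
contact_force: [-0.6, 0.7, -3.3]
gripper_width: 0.221
grip_force: 99.2
```

```bash
python3 -m pendant '[{"hand":1,"slide":[0,0,0.001],"twist":0},{"hand":1,"slide":[0,0,0.002],"twist":0},{"hand":1,"slide":[0,0,0.002],"twist":0}]'
```

```text
clock: 30.1
tool_pos: [374.2, -245.4, -0.0]
tcp_rot: [-3.141, 0.0, 3.043]
contact_force: [-0.5, -0.4, -2.3]
gripper_width: 0.219
grip_force: 99.9
```

```bash
python3 -m pendant '[{"hand":1,"slide":[0,0,0.0007],"twist":0},{"hand":1,"slide":[0,0,0.0013],"twist":0},{"hand":1,"slide":[0,0,0.0013],"twist":0}]'
```

```text
clock: 30.48
tool_pos: [374.1, -245.5, -0.3]
tcp_rot: [-3.141, 0.001, 3.043]
contact_force: [-5.5, 2.6, 15.5]
gripper_width: 0.213
grip_force: 102.4
```

```bash
python3 -m pendant '[{"hand":1,"slide":[0,0,-0.001],"twist":0},{"hand":1,"slide":[0,0,-0.001],"twist":0}]' 20; python3 -m pendant '[{"hand":0,"slide":[0,0,0],"twist":0},{"hand":-0.4,"slide":[0,0,0],"twist":0},{"hand":-0.4,"slide":[0,0,0],"twist":0},{"hand":-0.4,"slide":[0,0,0],"twist":0},{"hand":-0.4,"slide":[0,0,-0.04],"twist":0},{"hand":-0.4,"slide":[0,0,-0.1],"twist":0},{"hand":-0.4,"slide":[0,0,-0.155],"twist":0},{"hand":-0.4,"slide":[0,0,-0.155],"twist":0},{"hand":-0.4,"slide":[0,0,-0.155],"twist":0},{"hand":-0.4,"slide":[0,0,-0.155],"twist":0}]'
python3 - <<'E'
from h import *
a=read_camera("wrist");t=read_camera("top")
p=np.zeros((600,800,3),np.uint8); p[:300,:480]=cv2.resize(a,(480,300)); p[300:,:800]=cv2.resize(t[130:310,200:460],(800,300)); cv2.imwrite("pics/end.png",p)
look()
E
```

```text
clock: 30.72
tool_pos: [374.2, -245.5, -0.2]
tcp_rot: [-3.141, 0.0, 3.043]
contact_force: [-2.4, 1.1, 5.2]
gripper_width: 0.214
grip_force: 100.5
clock: 31.98
tool_pos: [373.6, -244.8, 153.3]
tcp_rot: [3.14, -0.002, 3.043]
contact_force: [0.4, -1.2, 0.6]
gripper_width: 0.698
grip_force: 0.0
clock 32.075 pos [ 373.7 -245.   153.5] yaw 3.0428 F [0.6 0.4 0.1]
 blue ([592.4, 177.7], [542, 140, 98, 79, 3885]) [390.4  17.4  56. ]
 blue ([47.9, 270.0], [24, 250, 51, 42, 963]) [ 437.  -546.5   56. ]
 blue ([10.5, 290.1], [0, 265, 32, 46, 820]) [ 457.5 -597.3   56. ]
 blue ([79.7, 309.0], [71, 298, 17, 21, 124]) [ 489.4 -530.3   56. ]
 blue ([22.2, 354.9], [0, 321, 59, 79, 2305]) [ 546.8 -622.3   56. ]
 blue ([620.1, 369.6], [600, 345, 31, 48, 295]) [642.4  97.5  56. ]
 yellow ([287.1, 241.5], [285, 223, 5, 40, 104]) [ 346.1 -256.7  223.5]
 yellow ([351.6, 254.8], [351, 249, 3, 13, 27]) [ 354.5 -231.8  223.5]
 topred [212.9, 167.1] 12
 topred [231.9, 250.3] 122
 button col 212.58
 topblue ([19.7, 21.4], [18, 13, 4, 17, 47]) [659.4 108.7  56. ]
```

View pics/end.png

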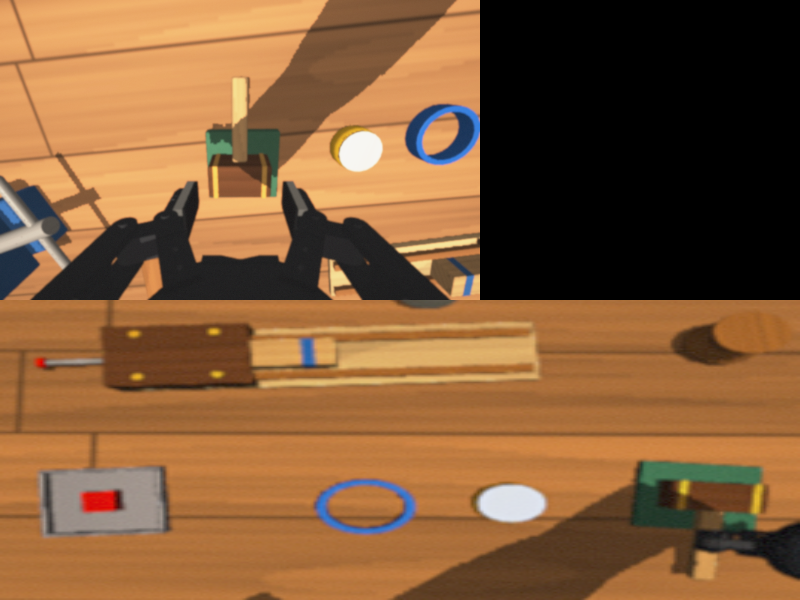

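The final view shows the mallet flat on its green board (head at (240,178) in the upper image), the offcut in the tray, the blank home with the button pushed out, and the bystanders untouched.

```bash
python3 -c "
from station import ctrl
print(ctrl.finish_job())"
```

```text
the job is handed in; nothing more can be done
None
```

The job is done and handed in at about 32 s: the offcut is in the tray, the blank was tapped home until it met the stop with the tell-tale pin pushed back about its full 10 mm, and the mallet lies flat on its rest board with the other things on the bench left alone.

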